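Tighten the test-chamber cover crisscross in two passes

ROBOT

A 6-joint arm with a two-finger parallel gripper is mounted at the origin on a cart in front of the work surface, level with it; the furniture and walls round the work are solid. World frame = base frame: x ahead of the robot, y to its left, z up, the work surface at z = 0. Lengths are in m, angles in rad, forces in N, time in s.
With the tool pointing down it reaches from about 0.35 to 0.725 m from the base axis. Payload 6 kg.
Tool frame: the origin (TCP) lies midway between the tips of the shut fingers; the grasp point (between the pads) lies 19 mm behind it; z points along the fingers, y is the line along which they close (so a half turn about z gives the same grasp; the last joint's range is limited). The gripper opens to 85 mm and grips with 20 to 120 N. Pads are 22 mm wide; open, the fingers measure 114 mm over their backs; the gripper's body (76 mm by 85 mm) begins 54 mm behind the grasp point. The pads swing forward as they close: fully open they stand 13 mm farther back than shut.
Start: joints at [-0.953, 0.04, 0.085, 0, -1.615, -0.334], TCP at [0.168, -0.576, 0.198] pointing down, gripper open.
Joint ranges: [-2.56, 2.56], [-1.29, 2.01], [-1.08, 1.49], [-3.29, 1.98], [-2.81, -0.18], [-2.99, 2.99]. Speed limits (rad/s): [2.57, 2.57, 3.01, 3.14, 3.14, 3.14].

INTERFACE

Orientations are given as a unit quaternion [x, y, z, w].
In Python, from rig import arm gives the robot as it stands.
- The arm moves only by the tool move_arm, never from a script. Its argument "moves" is a list that holds one entry, the list of rows, each a list of 5 numbers: the opening, from 0 (shut) to 1 (fully open), then the shift along the tool's x, y, z scaled (see below), then the turn about the tool's z scaled (see below). In form: [[[hand, x, y, z, spin], ...]]. A call has 1 to 5 rows; each row shifts and turns the commanded pose from where the row before left it, along the tool's axes as they then stand; what a row does not reach is not made up. The controller multiplies each number of a shift by 400 mm and each number of a turn by 180 degrees. A row lasts 1/10 s, in which the tool goes at most 50 mm and 8.59 degrees, less where a joint would pass 70% of its speed; a pose out of reach is approached as far as the arm can. A call with a number of a shift or a turn outside -1 to 1 is refused whole. A call with a gripper value outside its range is refused whole. The fingers move at their own pace and stop on an object; "newtons" is the grip in N (left out, the last holds). Time passes only in rows, so rows that do not move let the fingers close. It gives the time, the measured TCP pose, the force, the opening and the grip force at its end, in the units of the state.
- arm.read_state(): the state, without advancing time (a new reading comes with each control period).
- arm.camera(name): name is "side" or "top"; returns (picture, depth): 400x640x3 uint8, red, green, blue; 400x640 float32, m along the optical axis (not along the pixel's ray), 0 where there is no reading.
- arm.camera_info(name): a dict with "vertical_fov" (degrees; the focal length in pixels is half the picture's height over the tangent of half this angle, whatever the lens; pixels are square), "cx", "cy" (the principal point, pixels), "pose" (4x4, takes a point from camera to world coordinates). Camera axes: x right, y down, z forward; pixel columns grow to the right and rows downward; lengths in m; the calibration is good to about 2 mm. A picture is of the moment at which its call begins. camera_info takes no time and is no camera call.
- arm.close_job(): hands the job in; it is judged then, once.
Trained networks look in the newest picture that a camera, given by its name, has taken for a name from the list of things; names that differ only in an ending like _2 or _b are one class to them, and where a whole thing is asked for, a point or a joint stands for the part that bears it (a point fixed in the world has none). Each returns a list of dicts, best first, with "score" (0 to 1); they miss things now and then, are a little off and sometimes report something else, mostly with a low value. They report only what shows in the picture. A call takes as long as a camera call.
- arm.trace(camera, query): "pixels" (400x640 bool, what is visible of it) and "box" ([left, top, right, bottom] in pixels, round what is visible of it).
The state is a dict: "time_s": time; "q": joint angles; "dq": joint speeds; "tau": joint torques, N m; "eef_pos": TCP position; "tcp_rot": TCP orientation; "wrist_force": force on the tool from outside, world axes, zero at the start; "torque": the same for the moment, N m; "width": finger opening in m; "grasp_force": force on a finger pad.
Only numpy, scipy, OpenCV 4.12 (cv2) and the standard library are available. Lean on these libraries where they do the work, as an engineer would, in place of code of your own. Each camera call takes 0.05 s, during which the arm holds its last target. There are 200 camera calls.

TASK

Clamp down the cover of the leak-test chamber evenly by turning its four knobs clockwise, crisscross and in two passes: begin with the red knob, then the one opposite it, then the remaining two. In the first pass only bring each knob snug, at about 0.75 N m, then go round again in the same way to the full 1.0 N m, never above 1.2; let go of the chamber at the end, and do not lean on the cover or disturb the other things on the bench.

Things in the scene. Friction and masses are not known exactly. Their poses are not given: they have to be found in the camera images.
- chamber: blue round leak-test chamber fixed to the bench, 216 mm across its four clamp brackets; origin at the centre of its underside, z up, +x towards the red knob, +y towards knob_2. Knobs stand 75 mm from its axis (106 mm from their neighbours), tops 158 mm above the bench; next highest are the bracket arms under them, top 118 mm. A small dial gauge sticks out low on its side.
- knob_1_grip (a point): grip point on the upright axis of the red knob (the first), 144 mm above the bench: round, ribbed, 40 mm in diameter, 30 mm tall, 14 mm of it above this point. Grip it at any yaw; clockwise from above tightens; it neither rises nor sinks. Its screw turns with 0.6 N m of friction until its foot touches the cover (0.05 to 0.7 rad, not visible), then the torque grows by 0.8 N m per rad.
- foot_1: brass foot, 18 mm in diameter, below knob_1; origin at its lower face. The knob drives the screw through a torsion spring of 2 N m per rad that unwinds when let go; the screw lowers the foot 5 mm per rad and stays where it is left. The foot presses with 200 N per N m of turning torque above the 0.6 N m friction: snug 0.75 N m = 30 N, tight 1.0 = 80 N, overtight 1.2 = 120 N.
- knob_2_grip (a point): grip point on the upright axis of the black knob on the chamber's +y side, next to the red one, 144 mm above the bench: round, ribbed, 40 mm in diameter, 30 mm tall, 14 mm of it above this point. Grip it at any yaw; clockwise from above tightens; it neither rises nor sinks. 
- foot_2: brass foot, 18 mm in diameter, below knob_2; origin at its lower face. The knob drives the screw through a torsion spring of 2 N m per rad that unwinds when let go; the screw lowers the foot 5 mm per rad and stays where it is left. The foot presses with 200 N per N m of turning torque above the 0.6 N m friction: snug 0.75 N m = 30 N, tight 1.0 = 80 N, overtight 1.2 = 120 N.
- knob_3_grip (a point): grip point on the upright axis of the black knob diametrically opposite the red one, 144 mm above the bench: round, ribbed, 40 mm in diameter, 30 mm tall, 14 mm of it above this point. Grip it at any yaw; clockwise from above tightens; it neither rises nor sinks. 
- foot_3: brass foot, 18 mm in diameter, below knob_3; origin at its lower face. The knob drives the screw through a torsion spring of 2 N m per rad that unwinds when let go; the screw lowers the foot 5 mm per rad and stays where it is left. The foot presses with 200 N per N m of turning torque above the 0.6 N m friction: snug 0.75 N m = 30 N, tight 1.0 = 80 N, overtight 1.2 = 120 N.
- knob_4_grip (a point): grip point on the upright axis of the black knob on the chamber's -y side, opposite knob_2, 144 mm above the bench: round, ribbed, 40 mm in diameter, 30 mm tall, 14 mm of it above this point. Grip it at any yaw; clockwise from above tightens; it neither rises nor sinks. 
- foot_4: brass foot, 18 mm in diameter, below knob_4; origin at its lower face. The knob drives the screw through a torsion spring of 2 N m per rad that unwinds when let go; the screw lowers the foot 5 mm per rad and stays where it is left. The foot presses with 200 N per N m of turning torque above the 0.6 N m friction: snug 0.75 N m = 30 N, tight 1.0 = 80 N, overtight 1.2 = 120 N.
- cover: round bare aluminium cover, 170 mm in diameter, 12 mm thick, lying on the chamber's black gasket with its upper face 87 mm above the bench; a low steel plug in the middle. Origin at the centre of its underside.
- dressing_stone: bystander: dark grey oblong dressing stone, 24x95x24 mm; origin at the centre of its underside
- grease_tin: bystander: round tin with a pale lid, 70 mm across, 42 mm high; origin at the centre of its underside
- wood_block: bystander: plain wooden block, 44x85x38 mm; origin at the centre of its underside
- flat_file: bystander: flat file with a wooden handle, 26x314x23 mm; origin at the centre of its underside
- dust_brush: bystander: bench brush with a wooden handle, 34x180x45 mm; origin at the centre of its underside
- nut_m16: bystander: loose hexagon nut, 24x27x13 mm; origin at the centre of its underside
- bolt_m12: bystander: hexagon bolt standing on its head, 19x22x48 mm; origin at the centre of its underside

How it is judged:
On the way, in this order (a step that is already met when the one before it is completed fails the run):
1. the red knob is snug (its foot presses with more than 15 N) (contact force between foot_1 and cover above 15 N), for 0.15 s.
2. then the knob opposite it is snug (more than 15 N) (contact force between foot_3 and cover above 15 N), for 0.15 s.
3. then one of the other two is snug (more than 15 N) (contact force between any of foot_2, foot_4 and cover above 15 N), for 0.15 s.
4. then the last one is snug too (more than 15 N) (contact force between each of foot_2, foot_4 and cover above 15 N), for 0.15 s.
5. the red knob is fully tight (its foot presses with more than 62 N) (contact force between foot_1 and cover above 62 N), for 0.15 s.
6. then the knob opposite it is fully tight (more than 62 N) (contact force between foot_3 and cover above 62 N), for 0.15 s.
7. then one of the other two is fully tight (more than 62 N) (contact force between any of foot_2, foot_4 and cover above 62 N), for 0.15 s.
8. then the last one is fully tight too (more than 62 N) (contact force between each of foot_2, foot_4 and cover above 62 N), for 0.15 s.
At the end, for the whole second after the job is handed in: All four clamp feet press on the cover with 52 to 115 N each (1.0 N m gives about 80 N), and the cover lies within 6 mm of where it was (contact force between foot_1 and cover between 52 and 115 N and contact force between foot_2 and cover between 52 and 115 N and contact force between foot_3 and cover between 52 and 115 N and contact force between foot_4 and cover between 52 and 115 N and distance of cover from where it was at the start of the episode below 0.006 m); the robot touches nothing.
It fails at once if a clamp is overtightened: its foot presses with more than 120 N (1.2 N m) (contact force between any of foot_1, foot_2, foot_3, foot_4 and cover above 120 N).
It fails at once if in the first pass a clamp is taken well beyond snug (more than 58 N, 0.89 N m) while another is still loose (under 10 N) ((contact force between foot_1 and cover above 58 N and contact force between any of foot_2, foot_3, foot_4 and cover below 10 N) or (contact force between foot_2 and cover above 58 N and contact force between any of foot_1, foot_3, foot_4 and cover below 10 N) or (contact force between foot_3 and cover above 58 N and contact force between any of foot_1, foot_2, foot_4 and cover below 10 N) or (contact force between foot_4 and cover above 58 N and contact force between any of foot_1, foot_2, foot_3 and cover below 10 N)).
It fails at once if the robot presses on the cover with more than 15 N (contact force between the arm and cover above 15 N).
It fails at once if a bystander is moved by more than 30 mm (distance of any of dressing_stone, grease_tin, wood_block, flat_file, dust_brush, nut_m16, bolt_m12 from where it was at the start of the episode above 0.03 m).
It also fails if it takes over 72 s, if anything falls off the work surface, if the arm or the gripper's body presses on something with over 40 N, if the wrist force passes 120 N, or if a joint passes its speed limit or range.

## Working session

There is one attempt and no reset: what is moved stays moved. The work goes in short steps, Python scripts to look and compute and a tool call to move; the robot and the scene stay as the last step left them, time stands still between calls to the robot, and variables do not carry over. Pictures are saved under pics/ and viewed, at most 10 in all, crops included, and the job is handed in when it is done.

Besides the shell and the picture viewer there is one more tool, called after "Request:" as name(argument=value, ...), one argument or row to a line, values as JSON. move_arm: Moves the arm, as the interface text tells. Shifts and turns lie within -1 to 1; 1 stands for 400 mm of shift or 180 degrees of turn. Its arguments: {"type":"object","properties":{"moves":{"type":"array"},"newtons":{"type":"number"}},"required":["moves"]}

```bash
mkdir -p pics; cat > h.py <<'E'
from rig import arm
import numpy as np, cv2
def back(name, uv, d):
    i=arm.camera_info(name); f=200/np.tan(np.radians(i["vertical_fov"])/2)
    uv=np.atleast_2d(uv).astype(float); d=np.atleast_1d(d)
    p=np.c_[(uv[:,0]-i["cx"])*d/f,(uv[:,1]-i["cy"])*d/f,d]
    T=np.array(i["pose"]); return p@T[:3,:3].T+T[:3,3]
def cloud(name,depth):
    v,u=np.mgrid[:400,:640]; return back(name,np.c_[u.ravel(),v.ravel()],depth.ravel()).reshape(400,640,3)
E
python3 - <<'E'
from h import *
np.set_printoptions(precision=4,suppress=True)
s=arm.read_state(); print(s)
p,d=arm.camera("top"); cv2.imwrite("pics/top0.png",p[:,:,::-1])
c=cloud("top",d); np.savez("top0.npz",p=p,c=c,d=d)
for r in arm.trace("top","knob_1_grip"):
    m=r["pixels"]&(d>0); q=c[m]; print(r["score"],r["box"],np.median(q,0),m.sum())
    z=q[:,2]; t=q[(z>.148)&(z<.168)]
    if len(t): print("  top",t.mean(0),(t.min(0)+t.max(0))/2,len(t))
E
```

```text
{'time_s': 0.0, 'q': array([-0.9533,  0.0408,  0.0838, -0.0005, -1.6155, -0.3337]), 'dq': array([-0.0009, -0.0001, -0.0001, -0.0005, -0.0002, -0.0015]), 'tau': array([ -0.0011, -36.8192,  34.7417,   6.9324,  -0.0053,  -0.    ]), 'eef_pos': array([ 0.168 , -0.5756,  0.1967]), 'tcp_rot': array([-0.1414,  0.9899,  0.0009, -0.0002]), 'wrist_force': array([0.314 , 0.2128, 0.3131]), 'torque': array([-0.0001, -0.0124,  0.0087]), 'grasp_force': 0.0, 'width': 0.0853344363832702}
0.84 [230.4, 200.3, 250.8, 220.0] [0.5004 0.1205 0.1571] 324
  top [0.5019 0.1214 0.157 ] [0.5024 0.1211 0.1547] 292
```

View pics/top0.png

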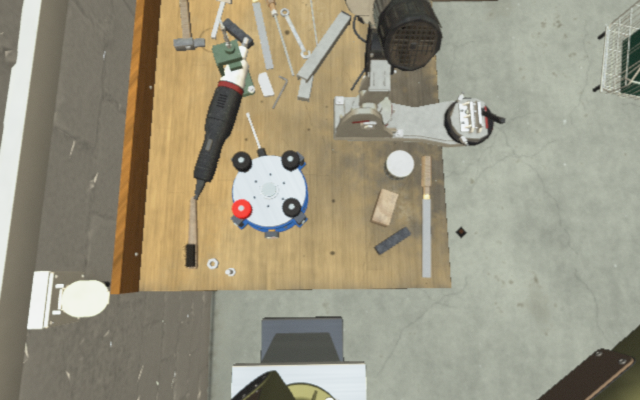

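The top view shows the red knob at (242,209) and black knobs at (291,207), (291,159) and (241,160). Image up is +x and image left is +y. That makes (291,207) knob_2, (291,159) knob_3 and (241,160) knob_4.

```bash
cat >> h.py <<'E'
def plan(goal, yaw=None):
    "tool-frame shift (units of 400 mm) from measured pose to goal, and spin"
    from scipy.spatial.transform import Rotation as R
    s=arm.read_state(); r=R.from_quat(s["tcp_rot"]); 
    return r.inv().apply(np.array(goal)-s["eef_pos"])/.4
E
python3 - <<'E'
from h import *
np.set_printoptions(precision=4,suppress=True)
z=np.load("top0.npz"); c=z["c"]
m=((c[...,2]>.150)&(c[...,2]<.166)&(z["d"]>0)).astype(np.uint8); m[:, :225]=0; m[:,310:]=0; m[:145]=0;m[225:]=0
n,l,st,ce=cv2.connectedComponentsWithStats(m)
P=[]
for k in range(1,n):
    if st[k,4]<100: continue
    q=c[l==k]; (cx,cy),r=cv2.minEnclosingCircle(q[:,:2].astype(np.float32)); print(ce[k],st[k,4],q.mean(0),cx,cy,r); P.append(q.mean(0))
P=np.array(P); print(P.mean(0)); print(np.linalg.norm(P[:,None]-P[None],axis=2))
p,d=arm.camera("side"); cv2.imwrite("pics/side0.png",p[:,:,::-1]); cs=cloud("side",d)
for r in arm.trace("side","knob_1_grip"):
    q=cs[r["pixels"]&(d>0)]; print(r["score"],r["box"],np.median(q,0),q[q[:,2]>.152].mean(0))
print(plan([.5,.12,.22]))
E
```

```text
[240.7571 159.9607] 280 [0.6075 0.1249 0.1571] 0.6084323525428772 0.125738725066185 0.021011805161833763
[289.5224 158.7724] 268 [0.6107 0.0195 0.1571] 0.6119596362113953 0.019680025056004524 0.02089781127870083
[290.6799 206.3453] 278 [0.5053 0.0163 0.1572] 0.505927324295044 0.016185080632567406 0.020678920671343803
[240.7951 207.8993] 288 [0.5021 0.1217 0.1571] 0.5026304125785828 0.12229279428720474 0.020649533718824387
[0.5564 0.0706 0.1571]
[[0.     0.1054 0.1491 0.1055]
 [0.1054 0.     0.1055 0.1491]
 [0.1491 0.1055 0.     0.1054]
 [0.1055 0.1491 0.1054 0.    ]]
0.47 [350.3, 137.4, 367.8, 154.4] [0.5069 0.114  0.1554] [0.5035 0.1178 0.1567]
[-1.2839  1.4375 -0.0559]
```

View pics/side0.png

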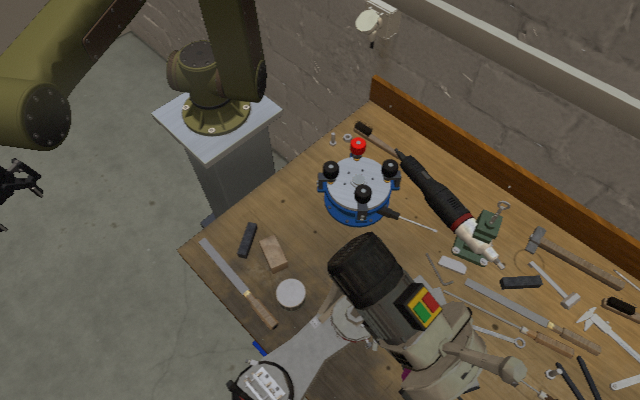

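The side view agrees: the red knob is at (358,146), free above, and the grinder is well away from the chamber. The measured square has 105.5 mm sides and tops at 157 mm, which matches the given sizes. I'll start the approach.

Request:
move_arm(
  moves=[
    [[1,-0.08,0.09,-0.004,0],[1,-0.08,0.09,-0.004,0],[1,-0.08,0.09,-0.004,0],[1,-0.08,0.09,-0.004,0],[1,-0.08,0.09,-0.004,0]],
  ],
  newtons=100,
)

```text
time_s: 0.7
eef_pos: [0.2714, -0.3567, 0.2056]
tcp_rot: [-0.141, 0.99, 0.0, 0.0]
wrist_force: [1.6, 1.2, 1.2]
width: 0.0856
grasp_force: 0.0
```

Request:
move_arm(
  moves=[
    [[1,-0.08,0.09,-0.004,0],[1,-0.08,0.09,-0.004,0],[1,-0.08,0.09,-0.004,0],[1,-0.08,0.09,-0.004,0],[1,-0.08,0.09,-0.004,0]],
  ],
)

```text
time_s: 1.2
eef_pos: [0.3747, -0.1388, 0.214]
tcp_rot: [-0.142, 0.99, 0.0, 0.001]
wrist_force: [1.0, -1.2, 0.2]
width: 0.0855
grasp_force: 0.0
```

Request:
move_arm(
  moves=[
    [[1,-0.08,0.09,-0.004,0],[1,-0.08,0.09,-0.004,0],[1,-0.08,0.09,-0.004,0],[1,-0.08,0.09,-0.004,0],[1,-0.08,0.09,-0.004,0]],
  ],
)

```text
time_s: 1.7
eef_pos: [0.478, 0.079, 0.2219]
tcp_rot: [-0.142, 0.99, 0.0, 0.0]
wrist_force: [0.9, -0.9, 0.8]
width: 0.0854
grasp_force: 0.0
```

Request:
move_arm(
  moves=[
    [[1,0,0,0,-0.047],[1,0,0,0,-0.047],[1,0,0,0,-0.047],[1,0,0,0,-0.047],[1,0,0,0,-0.047]],
  ],
)

```text
time_s: 2.2
eef_pos: [0.4775, 0.0769, 0.2215]
tcp_rot: [-0.492, 0.871, 0.0, -0.0]
wrist_force: [0.4, -0.2, 0.5]
width: 0.0854
grasp_force: 0.0
```

Request:
move_arm(
  moves=[
    [[1,0,0,0,-0.047],[1,0,0,0,-0.047],[1,0,0,0,-0.047],[1,0,0,0,-0.047],[1,0,0,0,0]],
  ],
)

```text
time_s: 2.7
eef_pos: [0.4775, 0.0768, 0.2216]
tcp_rot: [0.722, -0.692, -0.0, 0.0]
wrist_force: [0.7, -0.5, -0.9]
width: 0.0856
grasp_force: 0.0
```

```bash
cat >> h.py <<'E'
K={1:(.5025,.1222),2:(.5057,.0163),3:(.6117,.0196),4:(.6083,.1256)}
np.set_printoptions(precision=4,suppress=True)
def show(k,z):
    s=arm.read_state(); print(s["time_s"],s["q"],s["eef_pos"],s["tcp_rot"],s["wrist_force"],s["torque"]); print(k,z,plan([*K[k],z]))
E
python3 -c "
from h import *
show(1,.123)"
```

```text
2.7 [ 0.5777 -0.2678 -0.1543 -0.0002 -1.6845 -0.5345] [0.4775 0.0768 0.2216] [ 0.7222 -0.6917 -0.0001  0.0001] [ 0.724  -0.5342 -0.8824] [ 0.0204 -0.0181 -0.0166]
1 0.123 [-0.1106 -0.0674  0.2464]
```

Request:
move_arm(
  moves=[
    [[1,-0.0553,-0.0337,0,0],[1,-0.0553,-0.0337,0,0],[1,0,0,0.08,0],[1,0,0,0.08,0],[1,0,0,0.08,0]],
  ],
)

```text
time_s: 3.2
eef_pos: [0.5026, 0.1224, 0.1244]
tcp_rot: [0.72, -0.694, -0.0, -0.0]
wrist_force: [-0.3, -0.3, 0.1]
width: 0.0853
grasp_force: 0.0
```

Request:
move_arm(
  moves=[
    [[1,0,0,0.006,0],[1,0,0,0,0]],
  ],
)

```text
time_s: 3.4
eef_pos: [0.5027, 0.1218, 0.1236]
tcp_rot: [0.721, -0.693, 0.0, 0.001]
wrist_force: [-0.3, -1.1, 1.5]
width: 0.0858
grasp_force: 0.0
```

Request:
move_arm(
  moves=[
    [[0,0,0,0,0],[0,0,0,0,0],[0,0,0,0,0],[0,0,0,0,0],[0,0,0,0,0]],
  ],
  newtons=90,
)

```text
time_s: 3.9
eef_pos: [0.5029, 0.1221, 0.1248]
tcp_rot: [0.722, -0.692, 0.0, -0.0]
wrist_force: [-4.6, -0.7, 6.5]
width: 0.0126
grasp_force: 3.1
```

```bash
python3 -c "
from h import *
show(1,.123)
p,d=arm.camera('side'); cv2.imwrite('pics/s1.png',cv2.resize(p[90:240,270:450,::-1],None,fx=4,fy=4))"
```

```text
3.9 [ 0.6281 -0.1798 -0.2565  0.0005 -1.4932 -0.5862] [0.5029 0.1221 0.1248] [ 0.7218 -0.6921  0.0003 -0.0004] [-4.6046 -0.7127  6.5107] [-0.0299  1.6817 -0.0475]
1 0.123 [-0.0003  0.0009  0.0045]
```

View pics/s1.png

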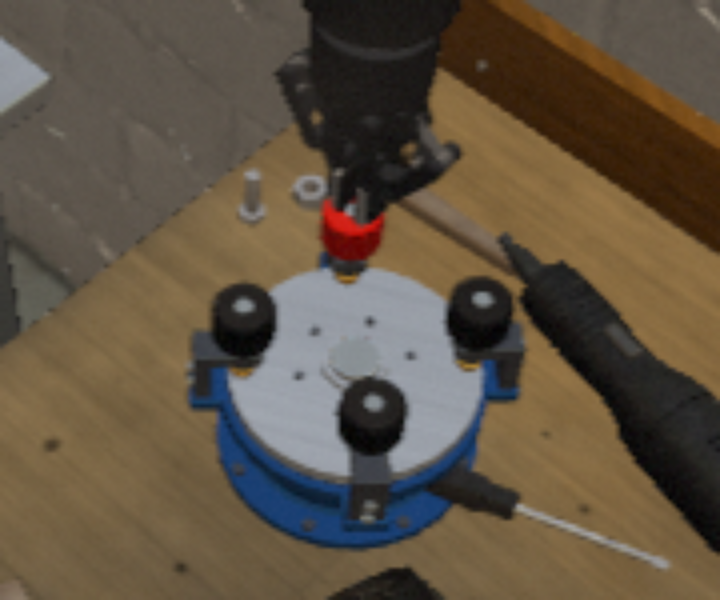

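The fingers are at about (350,200) in the crop. They seem to have closed on top of the red knob rather than around it, since the width is 12 mm. I'll check the fingertip height against the depth.

```bash
python3 - <<'E'
from h import *
p,d=arm.camera('side'); c=cloud('side',d)
# pixels from crop: u=270+cx/4, v=90+cy/4
for v in range(126,152,2):
    print(v,[(u,*(np.round(c[v,u]*1000).astype(int)),*p[v,u]) for u in (354,357,360)])
show(1,.123); print(arm.read_state()["width"])
E
```

```text
126 [(354, np.int64(497), np.int64(104), np.int64(228), np.uint8(29), np.uint8(26), np.uint8(23)), (357, np.int64(494), np.int64(120), np.int64(213), np.uint8(37), np.uint8(36), np.uint8(33)), (360, np.int64(513), np.int64(107), np.int64(239), np.uint8(25), np.uint8(24), np.uint8(21))]
128 [(354, np.int64(494), np.int64(108), np.int64(216), np.uint8(25), np.uint8(19), np.uint8(19)), (357, np.int64(495), np.int64(120), np.int64(207), np.uint8(42), np.uint8(40), np.uint8(41)), (360, np.int64(516), np.int64(104), np.int64(236), np.uint8(24), np.uint8(22), np.uint8(22))]
130 [(354, np.int64(495), np.int64(108), np.int64(209), np.uint8(27), np.uint8(24), np.uint8(25)), (357, np.int64(498), np.int64(117), np.int64(203), np.uint8(28), np.uint8(26), np.uint8(26)), (360, np.int64(517), np.int64(104), np.int64(230), np.uint8(23), np.uint8(25), np.uint8(23))]
132 [(354, np.int64(496), np.int64(109), np.int64(201), np.uint8(27), np.uint8(27), np.uint8(25)), (357, np.int64(500), np.int64(116), np.int64(199), np.uint8(20), np.uint8(19), np.uint8(17)), (360, np.int64(514), np.int64(109), np.int64(2
[... 2157 characters left out ...]
12)), (357, np.int64(512), np.int64(107), np.int64(153), np.uint8(188), np.uint8(19), np.uint8(15)), (360, np.int64(519), np.int64(110), np.int64(156), np.uint8(181), np.uint8(18), np.uint8(11))]
150 [(354, np.int64(508), np.int64(100), np.int64(147), np.uint8(101), np.uint8(1), np.uint8(0)), (357, np.int64(516), np.int64(102), np.int64(153), np.uint8(105), np.uint8(10), np.uint8(7)), (360, np.int64(520), np.int64(110), np.int64(150), np.uint8(103), np.uint8(7), np.uint8(7))]
4.0 [ 0.6281 -0.1797 -0.2568  0.0003 -1.4928 -0.5862] [0.5028 0.1222 0.1245] [ 0.7218 -0.6921  0.0002 -0.0004] [-3.9796 -0.0667  6.1848] [-0.0266  1.2511  0.0256]
1 0.123 [-0.0002  0.0008  0.0038]
0.00047922519077056206
```

The fingertips end near z≈0.16 while the reported TCP z is 0.1245, so they rest on the knob's top. I'll rise clear and compare the reported TCP with the camera.

Request:
move_arm(
  moves=[
    [[0,0,0,-0.1,0],[0,0,0,-0.1,0],[0,0,0,0,0],[0,0,0,0,0]],
  ],
)

```text
time_s: 4.4
eef_pos: [0.5031, 0.1226, 0.2042]
tcp_rot: [0.722, -0.692, 0.0, -0.001]
wrist_force: [0.2, 1.4, -0.5]
width: -0.0001
grasp_force: 0.0
```

```bash
python3 - <<'E'
from h import *
show(1,.123)
p,d=arm.camera('side'); c=cloud('side',d)
cv2.imwrite('pics/s2.png',cv2.resize(p[60:180,290:430,::-1],None,fx=5,fy=5,interpolation=cv2.INTER_NEAREST))
m=(np.hypot(c[...,0]-.503,c[...,1]-.122)<.03)&(c[...,2]>.163)&(d>0)
q=c[m]; print(np.sort(q[:,2])[:30]*1000)
for lo in (.16,.18,.19,.2,.21,.22,.23,.25,.27):
    w=q[(q[:,2]>=lo)&(q[:,2]<lo+.01)]; print(lo,len(w), w.min(0) if len(w) else '', w.max(0) if len(w) else '')
i=arm.camera_info('side'); f=200/np.tan(np.radians(i["vertical_fov"])/2); T=np.array(i['pose'])
P=np.linalg.inv(T)@np.r_[arm.read_state()['eef_pos'],1]; print('tcp pixel',f*P[0]/P[2]+i['cx'],f*P[1]/P[2]+i['cy'])
E
```

```text
4.4 [ 0.6279 -0.1807 -0.1128 -0.0003 -1.6363 -0.5861] [0.5031 0.1226 0.2042] [ 0.7217 -0.6922  0.     -0.0012] [ 0.2358  1.385  -0.4932] [-0.0244  0.0287  0.0435]
1 0.123 [0.0012 0.002  0.2031]
[236.2022 240.6669 241.6686 243.0437 243.2266 243.3923 243.5683 243.8262
 244.5626 244.7588 244.836  246.0905 246.147  246.8883 247.3373 247.4031
 247.8396 247.9706 248.2088 248.357  248.6475 248.9661 249.2801 249.4422
 249.8846 249.9217 250.3933 250.4761 250.5262 250.53  ]
0.16 0  
0.18 0  
0.19 0  
0.2 0  
0.21 0  
0.22 0  
0.23 1 [0.5088 0.1196 0.2362] [0.5088 0.1196 0.2362]
0.25 36 [0.4923 0.1083 0.2504] [0.5168 0.1297 0.2598]
0.27 25 [0.4905 0.1088 0.2706] [0.5189 0.1176 0.28  ]
tcp pixel 359.79105288581206 130.14066202992288
```

View pics/s2.png

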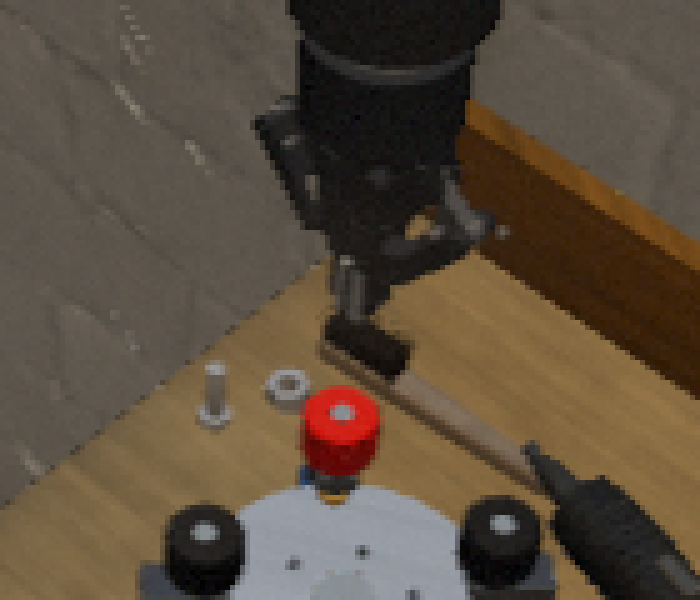

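In the crop the shut fingertips are at (350,318), image (360,124), which is z≈0.240. The reported TCP of 0.204 projects to row 130, so the real tips sit about 36 mm above the report while xy agrees. I'll aim 36 mm lower and check by width and force.

Request:
move_arm(
  moves=[
    [[1,0,0,0,0],[1,0,0,0,0],[1,0,0,0,0],[1,0,0,0,0],[1,0,0,0,0]],
  ],
)

```text
time_s: 4.95
eef_pos: [0.5027, 0.1221, 0.2031]
tcp_rot: [0.722, -0.692, -0.0, 0.0]
wrist_force: [0.6, 0.6, -0.2]
width: 0.0722
grasp_force: 0.0
```

Request:
move_arm(
  moves=[
    [[1,0,0,0.08,0],[1,0,0,0.08,0],[1,0,0,0.07,0],[1,0,0,0.03,0],[1,0,0,0,0]],
  ],
)

```text
time_s: 5.45
eef_pos: [0.5019, 0.1217, 0.0978]
tcp_rot: [0.722, -0.692, -0.0, 0.001]
wrist_force: [-0.7, -0.6, -0.4]
width: 0.0853
grasp_force: 0.0
```

```bash
python3 - <<'E'
from h import *
show(1,.09)
p,d=arm.camera('side'); c=cloud('side',d)
cv2.imwrite('pics/s3.png',cv2.resize(p[90:190,290:430,::-1],None,fx=5,fy=5,interpolation=cv2.INTER_NEAREST))
E
```

```text
5.45 [ 0.6279 -0.1714 -0.2981 -0.0003 -1.4471 -0.5861] [0.5019 0.1217 0.0978] [ 0.7217 -0.6922 -0.0004  0.0015] [-0.6625 -0.5586 -0.401 ] [-0.0024  0.0172  0.0063]
1 0.09 [-0.0013 -0.0016  0.0195]
```

View pics/s3.png

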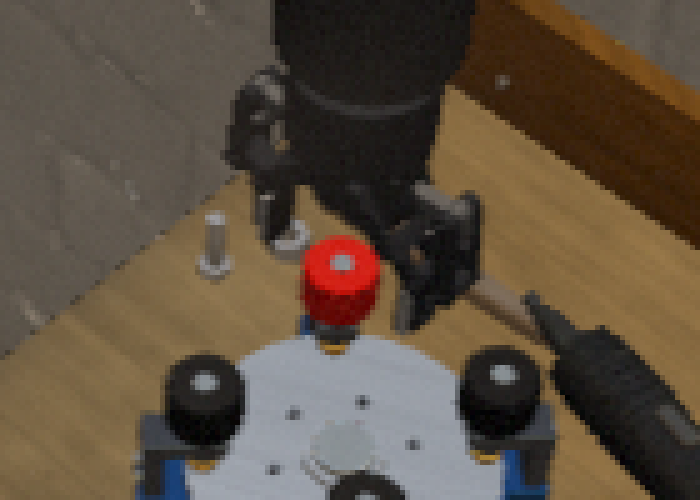

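The fingers now straddle the red knob: left tip at (280,245), right tip at (410,325) in the crop. I'll go a little lower and close.

Request:
move_arm(
  moves=[
    [[1,0,0,0.015,0],[0,0,0,0,0],[0,0,0,0,0],[0,0,0,0,0],[0,0,0,0,0]],
  ],
  newtons=100,
)

```text
time_s: 6.0
eef_pos: [0.5024, 0.1222, 0.0945]
tcp_rot: [0.722, -0.692, -0.0, 0.0]
wrist_force: [-4.3, -1.3, 4.7]
width: 0.0377
grasp_force: 100.1
```

Request:
move_arm(
  moves=[
    [[0,0,0,0,0],[0,0,0,0,0]],
  ],
)

```text
time_s: 6.2
eef_pos: [0.5024, 0.1222, 0.0945]
tcp_rot: [0.722, -0.692, -0.0, -0.0]
wrist_force: [-4.6, 0.5, 5.3]
width: 0.0372
grasp_force: 100.1
```

```bash
python3 - <<'E'
from h import *
show(1,.09)
s=arm.read_state();print(s["width"],s["grasp_force"])
E
```

```text
6.2 [ 0.6282 -0.1715 -0.3043 -0.0003 -1.438  -0.586 ] [0.5024 0.1222 0.0945] [ 0.7219 -0.692  -0.0001 -0.    ] [-4.6329  0.531   5.2519] [0.1569 1.7191 0.0215]
1 0.09 [ 0.     -0.0003  0.0112]
0.03715299352690461 100.12746305437759
```

Request:
move_arm(
  moves=[
    [[0,0,0,0,0.047],[0,0,0,0,0.047],[0,0,0,0,0.047],[0,0,0,0,0.047],[0,0,0,0,0]],
  ],
)

```text
time_s: 6.7
eef_pos: [0.503, 0.122, 0.0945]
tcp_rot: [-0.489, 0.872, -0.0, 0.0]
wrist_force: [-3.0, -2.1, 5.1]
width: 0.0377
grasp_force: 99.9
```

```bash
cat > t.py <<'E'
from h import *
from scipy.spatial.transform import Rotation as R
s=arm.read_state(); y=R.from_quat(s["tcp_rot"]).apply([1,0,0])
print("t",s["time_s"],"yaw",np.arctan2(y[1],y[0]).round(4),"q6",s["q"][5].round(3),"Tz",s["torque"][2].round(3),"F",s["wrist_force"].round(1),"pos",s["eef_pos"].round(4),"w",round(s["width"],4),"tau1,6",s["tau"][[0,5]].round(3))
E
python3 t.py
```

```text
t 6.7 yaw -2.1198 q6 -1.177 Tz 0.589 F [-3.  -2.1  5.1] pos [0.503  0.122  0.0945] w 0.0377 tau1,6 [-0.23  -2.126]
```

Request:
move_arm(
  moves=[
    [[0,0,0,0,0.047],[0,0,0,0,0.033],[0,0,0,0,0]],
  ],
)

```text
time_s: 7.0
eef_pos: [0.5033, 0.1218, 0.0944]
tcp_rot: [-0.378, 0.926, -0.0, 0.001]
wrist_force: [-0.9, -2.3, 5.7]
width: 0.0375
grasp_force: 100.0
```

```bash
python3 t.py
```

```text
t 7.0 yaw -2.3674 q6 -1.425 Tz 0.712 F [-0.9 -2.3  5.7] pos [0.5033 0.1218 0.0944] w 0.0375 tau1,6 [ 0.394 -1.768]
```

Request:
move_arm(
  moves=[
    [[0,0,0,0,0.022],[0,0,0,0,0],[0,0,0,0,0]],
  ],
)

```text
time_s: 7.3
eef_pos: [0.5033, 0.1218, 0.0944]
tcp_rot: [-0.347, 0.938, -0.001, 0.001]
wrist_force: [-1.0, -2.7, 6.0]
width: 0.0374
grasp_force: 100.0
```

```bash
python3 t.py
```

```text
t 7.3 yaw -2.4332 q6 -1.49 Tz 0.79 F [-1.  -2.7  6. ] pos [0.5033 0.1218 0.0944] w 0.0374 tau1,6 [ 0.502 -0.797]
```

Torque is 0.79 N m, so the red knob is snug. Next I release, rise and unwind the wrist.

Request:
move_arm(
  moves=[
    [[1,0,0,0,0],[1,0,0,0,0],[1,0,0,0,0],[1,0,0,0,0],[1,0,0,0,0]],
  ],
)

```text
time_s: 7.8
eef_pos: [0.5026, 0.1222, 0.0931]
tcp_rot: [-0.344, 0.939, 0.0, -0.0]
wrist_force: [0.1, 0.6, 0.5]
width: 0.0852
grasp_force: 0.0
```

Request:
move_arm(
  moves=[
    [[1,0,0,-0.09,0],[1,0,0,-0.09,0],[1,0,0,0,-0.047],[1,0,0,0,-0.047],[1,0,0,0,-0.047]],
  ],
)

```text
time_s: 8.3
eef_pos: [0.5027, 0.1223, 0.1655]
tcp_rot: [-0.544, 0.839, 0.0, 0.0]
wrist_force: [-0.4, -0.3, -0.2]
width: 0.0853
grasp_force: 0.0
```

Request:
move_arm(
  moves=[
    [[1,0,0,0,-0.047],[1,0,0,0,-0.047],[1,0,0,0,-0.047],[1,0,0,0,-0.047],[1,0,0,0,-0.047]],
  ],
)

```text
time_s: 8.8
eef_pos: [0.5027, 0.1222, 0.1653]
tcp_rot: [0.81, -0.586, -0.0, -0.0]
wrist_force: [-0.0, -0.0, 1.2]
width: 0.0852
grasp_force: 0.0
```

Request:
move_arm(
  moves=[
    [[1,0,0,0,-0.047],[1,0,0,0,-0.047],[1,0,0,0,-0.047],[1,0,0,0,-0.047],[1,0,0,0,0]],
  ],
)

```text
time_s: 9.3
eef_pos: [0.5027, 0.1222, 0.1652]
tcp_rot: [0.945, -0.327, -0.0, -0.0]
wrist_force: [-0.1, 1.0, 0.4]
width: 0.0855
grasp_force: 0.0
```

```bash
python3 t.py; python3 -c "
from h import *
show(3,.0945)"
```

```text
t 9.3 yaw -0.6665 q6 0.276 Tz -0.037 F [-0.1  1.   0.4] pos [0.5027 0.1222 0.1652] w 0.0855 tau1,6 [0.004 1.576]
9.3 [ 0.628  -0.1831 -0.1857 -0.0002 -1.5682  0.2763] [0.5027 0.1222 0.1652] [ 0.945  -0.3271 -0.0001 -0.    ] [-0.1147  1.0093  0.3623] [-0.0204  0.0005 -0.037 ]
3 0.0945 [0.3729 0.0331 0.1767]
```

Request:
move_arm(
  moves=[
    [[1,0.0932,0.0083,0,0],[1,0.0932,0.0083,0,0],[1,0.0932,0.0083,0,0],[1,0.0932,0.0083,0,0],[1,0,0,0,0]],
  ],
)

```text
time_s: 9.8
eef_pos: [0.6129, 0.0165, 0.1634]
tcp_rot: [0.943, -0.332, -0.001, 0.001]
wrist_force: [-0.2, -0.4, -0.6]
width: 0.0849
grasp_force: 0.0
```

Request:
move_arm(
  moves=[
    [[1,0,0,0.06,0],[1,0,0,0.06,0],[1,0,0,0.06,0],[1,0,0,0,0],[0,0,0,0,0]],
  ],
)

```text
time_s: 10.3
eef_pos: [0.6115, 0.0194, 0.0939]
tcp_rot: [0.944, -0.329, 0.0, 0.0]
wrist_force: [1.3, -0.6, 1.5]
width: 0.0733
grasp_force: 0.0
```

Request:
move_arm(
  moves=[
    [[0,0,0,0,0],[0,0,0,0,0],[0,0,0,0,0],[0,0,0,0,0]],
  ],
)

```text
time_s: 10.7
eef_pos: [0.6114, 0.0184, 0.0958]
tcp_rot: [0.945, -0.328, 0.001, 0.001]
wrist_force: [-6.5, -2.2, 6.8]
width: 0.0375
grasp_force: 100.5
```

```bash
python3 t.py
```

```text
t 10.7 yaw -0.6688 q6 0.544 Tz -0.01 F [-6.5 -2.2  6.8] pos [0.6114 0.0184 0.0958] w 0.0375 tau1,6 [1.374 0.005]
```

Gripped. I'll wind 0.59 rad, which is safe even with the earliest possible contact.

Request:
move_arm(
  moves=[
    [[0,0,0,0,0.047],[0,0,0,0,0.047],[0,0,0,0,0.047],[0,0,0,0,0.047],[0,0,0,0,0]],
  ],
)

```text
time_s: 11.2
eef_pos: [0.6116, 0.0184, 0.0959]
tcp_rot: [0.807, -0.59, 0.001, 0.0]
wrist_force: [-4.6, -3.2, 5.5]
width: 0.0375
grasp_force: 100.5
```

```bash
python3 t.py
```

```text
t 11.2 yaw -1.2625 q6 -0.05 Tz 0.589 F [-4.6 -3.2  5.5] pos [0.6116 0.0184 0.0959] w 0.0375 tau1,6 [ 0.936 -1.914]
```

Request:
move_arm(
  moves=[
    [[0,0,0,0,0.047],[0,0,0,0,0.033],[0,0,0,0,0]],
  ],
)

```text
time_s: 11.5
eef_pos: [0.6117, 0.0184, 0.0959]
tcp_rot: [0.727, -0.686, 0.001, 0.0]
wrist_force: [-5.3, -3.0, 6.2]
width: 0.0375
grasp_force: 100.5
```

```bash
python3 t.py
```

```text
t 11.5 yaw -1.5124 q6 -0.3 Tz 0.715 F [-5.3 -3.   6.2] pos [0.6117 0.0184 0.0959] w 0.0375 tau1,6 [ 0.897 -1.638]
```

Request:
move_arm(
  moves=[
    [[0,0,0,0,0.016],[0,0,0,0,0],[0,0,0,0,0]],
  ],
)

```text
time_s: 11.8
eef_pos: [0.6117, 0.0184, 0.0959]
tcp_rot: [0.711, -0.703, 0.001, 0.0]
wrist_force: [-5.0, -3.2, 6.0]
width: 0.0374
grasp_force: 100.4
```

```bash
python3 t.py
```

```text
t 11.8 yaw -1.5596 q6 -0.347 Tz 0.755 F [-5.  -3.2  6. ] pos [0.6117 0.0184 0.0959] w 0.0374 tau1,6 [ 0.881 -0.759]
```

Request:
move_arm(
  moves=[
    [[1,0,0,0,0],[1,0,0,0,0],[1,0,0,0,0],[1,0,0,0,0],[1,0,0,0,0]],
  ],
)

```text
time_s: 12.3
eef_pos: [0.6116, 0.0194, 0.0932]
tcp_rot: [0.711, -0.703, -0.0, -0.0]
wrist_force: [0.4, -0.8, 1.0]
width: 0.0855
grasp_force: 0.0
```

Request:
move_arm(
  moves=[
    [[1,0,0,-0.09,0],[1,0,0,-0.09,0],[1,0,0,0,-0.047],[1,0,0,0,-0.047],[1,0,0,0,-0.047]],
  ],
)

```text
time_s: 12.8
eef_pos: [0.6116, 0.0195, 0.1655]
tcp_rot: [0.85, -0.528, 0.0, -0.0]
wrist_force: [-0.6, -0.4, 0.3]
width: 0.0855
grasp_force: 0.0
```

Request:
move_arm(
  moves=[
    [[1,0,0,0,-0.047],[1,0,0,0,-0.047],[1,0,0,0,-0.047],[1,0,0,0,0]],
  ],
)

```text
time_s: 13.2
eef_pos: [0.6115, 0.0194, 0.1652]
tcp_rot: [0.944, -0.33, -0.0, -0.0]
wrist_force: [0.4, 0.2, -0.2]
width: 0.0854
grasp_force: 0.0
```

```bash
python3 t.py; python3 -c "
from h import *
show(2,.0945)"
```

```text
t 13.2 yaw -0.6731 q6 0.539 Tz 0.018 F [ 0.4  0.2 -0.2] pos [0.6115 0.0194 0.1652] w 0.0854 tau1,6 [0.003 1.575]
13.2 [ 0.3586  0.0704  0.0574 -0.0002 -1.5579  0.5391] [0.6115 0.0194 0.1652] [ 0.9439 -0.3302 -0.0001 -0.    ] [ 0.3821  0.2426 -0.1795] [ 0.0067 -0.007   0.0185]
2 0.0945 [-0.202   0.171   0.1767]
```

Request:
move_arm(
  moves=[
    [[1,-0.0673,0.057,0,0],[1,-0.0673,0.057,0,0],[1,-0.0673,0.057,0,0],[1,0,0,0,0]],
  ],
)

```text
time_s: 13.6
eef_pos: [0.5036, 0.0162, 0.1665]
tcp_rot: [0.943, -0.333, 0.001, -0.001]
wrist_force: [-0.3, 0.2, 0.2]
width: 0.0854
grasp_force: 0.0
```

Request:
move_arm(
  moves=[
    [[1,0,0,0.06,0],[1,0,0,0.06,0],[1,0,0,0.06,0],[1,0,0,0,0],[0,0,0,0,0]],
  ],
)

```text
time_s: 14.1
eef_pos: [0.5061, 0.0162, 0.0939]
tcp_rot: [0.943, -0.332, 0.0, 0.0]
wrist_force: [0.2, -0.3, -0.4]
width: 0.0731
grasp_force: 0.0
```

Request:
move_arm(
  moves=[
    [[0,0,0,0,0],[0,0,0,0,0],[0,0,0,0,0],[0,0,0,0,0]],
  ],
)

```text
time_s: 14.5
eef_pos: [0.5056, 0.0151, 0.0957]
tcp_rot: [0.944, -0.331, 0.0, 0.001]
wrist_force: [-7.2, -3.7, 7.2]
width: 0.0374
grasp_force: 99.9
```

```bash
python3 t.py
```

```text
t 14.5 yaw -0.6752 q6 0.465 Tz -0.065 F [-7.2 -3.7  7.2] pos [0.5056 0.0151 0.0957] w 0.0374 tau1,6 [1.656 0.   ]
```

Request:
move_arm(
  moves=[
    [[0,0,0,0,0.047],[0,0,0,0,0.047],[0,0,0,0,0.047],[0,0,0,0,0.047],[0,0,0,0,0]],
  ],
)

```text
time_s: 15.0
eef_pos: [0.5056, 0.0151, 0.0957]
tcp_rot: [0.805, -0.593, 0.001, 0.001]
wrist_force: [-5.4, -2.5, 7.2]
width: 0.0371
grasp_force: 99.9
```

```bash
python3 t.py
```

```text
t 15.0 yaw -1.269 q6 -0.129 Tz 0.549 F [-5.4 -2.5  7.2] pos [0.5056 0.0151 0.0957] w 0.0371 tau1,6 [ 1.231 -1.915]
```

Request:
move_arm(
  moves=[
    [[0,0,0,0,0.047],[0,0,0,0,0.033],[0,0,0,0,0]],
  ],
)

```text
time_s: 15.3
eef_pos: [0.5056, 0.0151, 0.0957]
tcp_rot: [0.725, -0.689, 0.001, 0.001]
wrist_force: [-6.7, -2.9, 7.9]
width: 0.0374
grasp_force: 99.9
```

```bash
python3 t.py
```

```text
t 15.3 yaw -1.5189 q6 -0.379 Tz 0.616 F [-6.7 -2.9  7.9] pos [0.5056 0.0151 0.0957] w 0.0374 tau1,6 [ 1.203 -1.587]
```

Request:
move_arm(
  moves=[
    [[0,0,0,0,0.045],[0,0,0,0,0],[0,0,0,0,0]],
  ],
)

```text
time_s: 15.6
eef_pos: [0.5056, 0.0151, 0.0957]
tcp_rot: [-0.676, 0.737, -0.001, -0.001]
wrist_force: [-5.2, -4.0, 7.8]
width: 0.0373
grasp_force: 99.8
```

```bash
python3 t.py
```

```text
t 15.6 yaw -1.6573 q6 -0.517 Tz 0.692 F [-5.2 -4.   7.8] pos [0.5056 0.0151 0.0957] w 0.0373 tau1,6 [ 1.169 -0.794]
```

Request:
move_arm(
  moves=[
    [[0,0,0,0,0.028],[0,0,0,0,0],[0,0,0,0,0]],
  ],
)

```text
time_s: 15.9
eef_pos: [0.5056, 0.0151, 0.0957]
tcp_rot: [-0.643, 0.766, -0.001, -0.001]
wrist_force: [-6.1, -4.3, 7.3]
width: 0.0376
grasp_force: 99.8
```

```bash
python3 t.py
```

```text
t 15.9 yaw -1.7451 q6 -0.605 Tz 0.779 F [-6.1 -4.3  7.3] pos [0.5056 0.0151 0.0957] w 0.0376 tau1,6 [ 1.134 -0.818]
```

Request:
move_arm(
  moves=[
    [[1,0,0,0,0],[1,0,0,0,0],[1,0,0,0,0],[1,0,0,0,0],[1,0,0,0,0]],
  ],
)

```text
time_s: 16.4
eef_pos: [0.5058, 0.0164, 0.0933]
tcp_rot: [-0.643, 0.766, 0.0, 0.0]
wrist_force: [-0.6, -0.5, -0.9]
width: 0.0854
grasp_force: 0.0
```

Request:
move_arm(
  moves=[
    [[1,0,0,-0.09,0],[1,0,0,-0.09,0],[1,0,0,0,-0.047],[1,0,0,0,-0.047],[1,0,0,0,-0.047]],
  ],
)

```text
time_s: 16.9
eef_pos: [0.5058, 0.0165, 0.1655]
tcp_rot: [0.797, -0.604, -0.0, -0.0]
wrist_force: [-0.1, -0.7, -0.7]
width: 0.0854
grasp_force: 0.0
```

Request:
move_arm(
  moves=[
    [[1,0,0,0,-0.047],[1,0,0,0,-0.047],[1,0,0,0,-0.047],[1,0,0,0,-0.047],[1,0,0,0,0]],
  ],
)

```text
time_s: 17.4
eef_pos: [0.5058, 0.0164, 0.1653]
tcp_rot: [0.938, -0.348, -0.0, -0.0]
wrist_force: [-0.0, -0.6, -0.0]
width: 0.0854
grasp_force: 0.0
```

```bash
python3 t.py; python3 -c "
from h import *
show(4,.0945)"
```

```text
t 17.4 yaw -0.7108 q6 0.429 Tz 0.006 F [-0.  -0.6 -0. ] pos [0.5058 0.0164 0.1653] w 0.0854 tau1,6 [0.003 1.576]
17.4 [ 0.4311 -0.2143 -0.2124 -0.0001 -1.5727  0.4289] [0.5058 0.0164 0.1653] [ 0.9375 -0.348  -0.0001 -0.    ] [-0.0283 -0.6115 -0.0098] [0.0641 0.0239 0.0058]
4 0.0945 [ 0.0161 -0.3742  0.1769]
```

Request:
move_arm(
  moves=[
    [[1,0.004,-0.0935,0,0],[1,0.004,-0.0935,0,0],[1,0.004,-0.0935,0,0],[1,0.004,-0.0935,0,0],[1,0,0,0,0]],
  ],
)

```text
time_s: 17.9
eef_pos: [0.6095, 0.128, 0.1622]
tcp_rot: [0.937, -0.35, -0.002, 0.001]
wrist_force: [0.5, 0.2, -1.0]
width: 0.0856
grasp_force: 0.0
```

Request:
move_arm(
  moves=[
    [[1,0,0,0.06,0],[1,0,0,0.06,0],[1,0,0,0.06,0],[1,0,0,0,0],[0,0,0,0,0]],
  ],
)

```text
time_s: 18.4
eef_pos: [0.6084, 0.125, 0.0939]
tcp_rot: [0.937, -0.35, 0.0, 0.0]
wrist_force: [-0.2, -0.2, 0.6]
width: 0.0734
grasp_force: 0.0
```

Request:
move_arm(
  moves=[
    [[0,0,0,0,0],[0,0,0,0,0],[0,0,0,0,0],[0,0,0,0,0]],
  ],
)

```text
time_s: 18.8
eef_pos: [0.6082, 0.1245, 0.0959]
tcp_rot: [0.937, -0.349, 0.001, 0.0]
wrist_force: [-5.6, -2.9, 6.8]
width: 0.0375
grasp_force: 100.0
```

```bash
python3 t.py
```

```text
t 18.8 yaw -0.7127 q6 0.333 Tz 0.013 F [-5.6 -2.9  6.8] pos [0.6082 0.1245 0.0959] w 0.0375 tau1,6 [1.018 0.005]
```

Request:
move_arm(
  moves=[
    [[0,0,0,0,0.047],[0,0,0,0,0.047],[0,0,0,0,0.047],[0,0,0,0,0.047],[0,0,0,0,0]],
  ],
)

```text
time_s: 19.3
eef_pos: [0.6084, 0.1245, 0.0959]
tcp_rot: [0.794, -0.608, 0.001, 0.0]
wrist_force: [-4.6, -2.3, 5.1]
width: 0.0374
grasp_force: 100.1
```

```bash
python3 t.py
```

```text
t 19.3 yaw -1.3065 q6 -0.261 Tz 0.57 F [-4.6 -2.3  5.1] pos [0.6084 0.1245 0.0959] w 0.0374 tau1,6 [ 0.631 -1.914]
```

Request:
move_arm(
  moves=[
    [[0,0,0,0,0.047],[0,0,0,0,0.033],[0,0,0,0,0],[0,0,0,0,0]],
  ],
)

```text
time_s: 19.7
eef_pos: [0.6085, 0.1245, 0.0959]
tcp_rot: [0.713, -0.701, 0.001, -0.0]
wrist_force: [-4.4, -3.0, 6.8]
width: 0.0373
grasp_force: 100.1
```

```bash
python3 t.py
```

```text
t 19.7 yaw -1.5536 q6 -0.508 Tz 0.645 F [-4.4 -3.   6.8] pos [0.6085 0.1245 0.0959] w 0.0373 tau1,6 [ 0.657 -0.693]
```

Request:
move_arm(
  moves=[
    [[0,0,0,0,0.046],[0,0,0,0,0],[0,0,0,0,0]],
  ],
)

```text
time_s: 20.0
eef_pos: [0.6085, 0.1245, 0.0959]
tcp_rot: [-0.661, 0.751, -0.001, 0.0]
wrist_force: [-4.5, -4.3, 5.9]
width: 0.0375
grasp_force: 100.1
```

```bash
python3 t.py
```

```text
t 20.0 yaw -1.698 q6 -0.652 Tz 0.694 F [-4.5 -4.3  5.9] pos [0.6085 0.1245 0.0959] w 0.0375 tau1,6 [ 0.667 -0.786]
```

Request:
move_arm(
  moves=[
    [[0,0,0,0,0.032],[0,0,0,0,0],[0,0,0,0,0]],
  ],
)

```text
time_s: 20.3
eef_pos: [0.6086, 0.1245, 0.0959]
tcp_rot: [-0.622, 0.783, -0.001, 0.0]
wrist_force: [-3.6, -2.8, 5.3]
width: 0.0372
grasp_force: 100.1
```

```bash
python3 t.py
```

```text
t 20.3 yaw -1.7984 q6 -0.753 Tz 0.792 F [-3.6 -2.8  5.3] pos [0.6086 0.1245 0.0959] w 0.0372 tau1,6 [ 0.674 -0.821]
```

Request:
move_arm(
  moves=[
    [[1,0,0,0,0],[1,0,0,0,0],[1,0,0,0,0],[1,0,0,0,0],[1,0,0,0,0]],
  ],
)

```text
time_s: 20.8
eef_pos: [0.6083, 0.1255, 0.0932]
tcp_rot: [-0.622, 0.783, 0.0, -0.0]
wrist_force: [-0.4, 0.2, 0.1]
width: 0.0855
grasp_force: 0.0
```

Request:
move_arm(
  moves=[
    [[1,0,0,-0.09,0],[1,0,0,-0.09,0],[1,0,0,0,-0.047],[1,0,0,0,-0.047],[1,0,0,0,-0.047]],
  ],
)

```text
time_s: 21.3
eef_pos: [0.6084, 0.1256, 0.1655]
tcp_rot: [0.781, -0.625, -0.0, -0.0]
wrist_force: [0.3, 0.4, -1.4]
width: 0.0855
grasp_force: 0.0
```

Request:
move_arm(
  moves=[
    [[1,0,0,0,-0.047],[1,0,0,0,-0.047],[1,0,0,0,-0.047],[1,0,0,0,-0.047],[1,0,0,0,0]],
  ],
)

```text
time_s: 21.8
eef_pos: [0.6083, 0.1255, 0.1652]
tcp_rot: [0.928, -0.373, -0.0, -0.0]
wrist_force: [0.1, -0.5, 0.9]
width: 0.0857
grasp_force: 0.0
```

```bash
python3 t.py; python3 -c "
from h import *
show(1,.0945)"
```

```text
t 21.8 yaw -0.7642 q6 0.281 Tz -0.051 F [ 0.1 -0.5  0.9] pos [0.6083 0.1255 0.1652] w 0.0857 tau1,6 [0.003 1.575]
21.8 [ 0.5252  0.095   0.0835 -0.0002 -1.5593  0.2814] [0.6083 0.1255 0.1652] [ 0.9279 -0.3729 -0.0001 -0.    ] [ 0.1031 -0.4712  0.8975] [ 0.007   0.0207 -0.0513]
1 0.0945 [-0.1853  0.189   0.1768]
```

First pass done. For the second pass I'm going back to the red knob.

Request:
move_arm(
  moves=[
    [[1,-0.0618,0.063,0,0],[1,-0.0618,0.063,0,0],[1,-0.0618,0.063,0,0],[1,0,0,0,0]],
  ],
)

```text
time_s: 22.2
eef_pos: [0.5003, 0.1223, 0.1664]
tcp_rot: [0.927, -0.375, 0.0, -0.001]
wrist_force: [0.0, -0.1, 1.1]
width: 0.085
grasp_force: 0.0
```

Request:
move_arm(
  moves=[
    [[1,0,0,0.06,0],[1,0,0,0.06,0],[1,0,0,0.06,0],[1,0,0,0,0],[0,0,0,0,0]],
  ],
)

```text
time_s: 22.7
eef_pos: [0.5029, 0.1221, 0.0939]
tcp_rot: [0.927, -0.374, 0.0, 0.0]
wrist_force: [-0.0, 0.2, 0.6]
width: 0.0733
grasp_force: 0.0
```

Request:
move_arm(
  moves=[
    [[0,0,0,0,0],[0,0,0,0,0],[0,0,0,0,0],[0,0,0,0,0]],
  ],
)

```text
time_s: 23.1
eef_pos: [0.5023, 0.1213, 0.0955]
tcp_rot: [0.928, -0.374, 0.0, 0.001]
wrist_force: [-7.1, -2.8, 6.6]
width: 0.0375
grasp_force: 100.2
```

```bash
python3 t.py
```

```text
t 23.1 yaw -0.7662 q6 0.176 Tz 0.032 F [-7.1 -2.8  6.6] pos [0.5023 0.1213 0.0955] w 0.0375 tau1,6 [0.985 0.016]
```

Request:
move_arm(
  moves=[
    [[0,0,0,0,0.047],[0,0,0,0,0.047],[0,0,0,0,0.047],[0,0,0,0,0.047],[0,0,0,0,0]],
  ],
)

```text
time_s: 23.6
eef_pos: [0.5025, 0.1213, 0.0955]
tcp_rot: [0.778, -0.629, 0.001, 0.0]
wrist_force: [-6.0, -3.4, 6.1]
width: 0.0374
grasp_force: 100.6
```

```bash
python3 t.py
```

```text
t 23.6 yaw -1.3594 q6 -0.417 Tz 0.797 F [-6.  -3.4  6.1] pos [0.5025 0.1213 0.0955] w 0.0374 tau1,6 [ 0.423 -2.178]
```

Request:
move_arm(
  moves=[
    [[0,0,0,0,0.035],[0,0,0,0,0.03],[0,0,0,0,0],[0,0,0,0,0]],
  ],
)

```text
time_s: 24.0
eef_pos: [0.5025, 0.1213, 0.0955]
tcp_rot: [0.711, -0.703, 0.001, 0.0]
wrist_force: [-4.7, -4.1, 6.4]
width: 0.0374
grasp_force: 100.6
```

```bash
python3 t.py
```

```text
t 24.0 yaw -1.5592 q6 -0.617 Tz 0.968 F [-4.7 -4.1  6.4] pos [0.5025 0.1213 0.0955] w 0.0374 tau1,6 [ 0.404 -1.022]
```

Request:
move_arm(
  moves=[
    [[0,0,0,0,0.012],[0,0,0,0,0],[0,0,0,0,0]],
  ],
)

```text
time_s: 24.3
eef_pos: [0.5025, 0.1213, 0.0955]
tcp_rot: [-0.698, 0.716, -0.001, -0.0]
wrist_force: [-5.5, -3.8, 7.1]
width: 0.0373
grasp_force: 100.5
```

```bash
python3 t.py
```

```text
t 24.3 yaw -1.5967 q6 -0.654 Tz 0.983 F [-5.5 -3.8  7.1] pos [0.5025 0.1213 0.0955] w 0.0373 tau1,6 [ 0.393 -1.018]
```

Request:
move_arm(
  moves=[
    [[1,0,0,0,0],[1,0,0,0,0],[1,0,0,0,0],[1,0,0,0,0],[1,0,0,0,0]],
  ],
)

```text
time_s: 24.8
eef_pos: [0.5025, 0.1224, 0.0933]
tcp_rot: [-0.697, 0.717, 0.0, 0.0]
wrist_force: [0.2, -0.4, -0.0]
width: 0.0852
grasp_force: 0.0
```

Request:
move_arm(
  moves=[
    [[1,0,0,-0.09,0],[1,0,0,-0.09,0],[1,0,0,0,-0.047],[1,0,0,0,-0.047],[1,0,0,0,-0.047]],
  ],
)

```text
time_s: 25.3
eef_pos: [0.5025, 0.1225, 0.1655]
tcp_rot: [0.839, -0.543, -0.0, -0.0]
wrist_force: [1.1, 0.4, 0.5]
width: 0.0856
grasp_force: 0.0
```

Request:
move_arm(
  moves=[
    [[1,0,0,0,-0.047],[1,0,0,0,-0.047],[1,0,0,0,-0.047],[1,0,0,0,0]],
  ],
)

```text
time_s: 25.7
eef_pos: [0.5025, 0.1223, 0.1653]
tcp_rot: [0.938, -0.348, -0.0, -0.0]
wrist_force: [-0.2, -0.4, -0.8]
width: 0.0855
grasp_force: 0.0
```

```bash
python3 t.py; python3 -c "
from h import *
show(3,.0945)"
```

```text
t 25.7 yaw -0.7108 q6 0.231 Tz 0.083 F [-0.2 -0.4 -0.8] pos [0.5025 0.1223 0.1653] w 0.0855 tau1,6 [0.006 1.575]
25.7 [ 0.6285 -0.1835 -0.1861 -0.0001 -1.5683  0.2315] [0.5025 0.1223 0.1653] [ 0.9375 -0.348  -0.     -0.    ] [-0.1759 -0.4129 -0.7942] [-0.0082 -0.0029  0.083 ]
3 0.0945 [0.3745 0.0165 0.1769]
```

Request:
move_arm(
  moves=[
    [[1,0.0936,0.0041,0,0],[1,0.0936,0.0041,0,0],[1,0.0936,0.0041,0,0],[1,0.0936,0.0041,0,0],[1,0,0,0,0]],
  ],
)

```text
time_s: 26.2
eef_pos: [0.613, 0.0166, 0.1634]
tcp_rot: [0.936, -0.352, -0.001, 0.001]
wrist_force: [-0.9, 0.5, -0.3]
width: 0.0855
grasp_force: 0.0
```

Request:
move_arm(
  moves=[
    [[1,0,0,0.06,0],[1,0,0,0.06,0],[1,0,0,0.06,0],[1,0,0,0,0],[0,0,0,0,0]],
  ],
)

```text
time_s: 26.7
eef_pos: [0.6115, 0.0195, 0.0939]
tcp_rot: [0.937, -0.349, 0.0, 0.0]
wrist_force: [0.5, -0.3, 1.7]
width: 0.0732
grasp_force: 0.0
```

Request:
move_arm(
  moves=[
    [[0,0,0,0,0],[0,0,0,0,0],[0,0,0,0,0],[0,0,0,0,0]],
  ],
)

```text
time_s: 27.1
eef_pos: [0.6114, 0.0184, 0.0959]
tcp_rot: [0.937, -0.349, 0.001, 0.001]
wrist_force: [-6.1, -2.8, 6.5]
width: 0.0371
grasp_force: 100.5
```

```bash
python3 t.py
```

```text
t 27.1 yaw -0.7128 q6 0.499 Tz 0.018 F [-6.1 -2.8  6.5] pos [0.6114 0.0184 0.0959] w 0.0371 tau1,6 [1.478 0.013]
```

Request:
move_arm(
  moves=[
    [[0,0,0,0,0.047],[0,0,0,0,0.047],[0,0,0,0,0.047],[0,0,0,0,0.047],[0,0,0,0,0.035]],
  ],
)

```text
time_s: 27.6
eef_pos: [0.6116, 0.0185, 0.0959]
tcp_rot: [0.759, -0.651, 0.001, 0.0]
wrist_force: [-4.4, -1.9, 6.3]
width: 0.0375
grasp_force: 100.9
```

Request:
move_arm(
  moves=[
    [[0,0,0,0,0],[0,0,0,0,0]],
  ],
)

```text
time_s: 27.8
eef_pos: [0.6116, 0.0185, 0.0959]
tcp_rot: [0.761, -0.649, 0.001, 0.0]
wrist_force: [-4.6, -2.9, 6.7]
width: 0.0374
grasp_force: 101.0
```

```bash
python3 t.py
```

```text
t 27.8 yaw -1.4118 q6 -0.2 Tz 0.863 F [-4.6 -2.9  6.7] pos [0.6116 0.0185 0.0959] w 0.0374 tau1,6 [ 0.833 -0.958]
```

Request:
move_arm(
  moves=[
    [[0,0,0,0,0.035],[0,0,0,0,0.03],[0,0,0,0,0],[0,0,0,0,0]],
  ],
)

```text
time_s: 28.2
eef_pos: [0.6117, 0.0184, 0.0959]
tcp_rot: [-0.691, 0.723, -0.001, -0.0]
wrist_force: [-4.1, -2.8, 5.5]
width: 0.0376
grasp_force: 101.0
```

```bash
python3 t.py
```

```text
t 28.2 yaw -1.6158 q6 -0.404 Tz 1.006 F [-4.1 -2.8  5.5] pos [0.6117 0.0184 0.0959] w 0.0376 tau1,6 [ 0.801 -1.061]
```

Request:
move_arm(
  moves=[
    [[1,0,0,0,0],[1,0,0,0,0],[1,0,0,0,0],[1,0,0,0,0],[1,0,0,0,0]],
  ],
)

```text
time_s: 28.7
eef_pos: [0.6116, 0.0195, 0.0932]
tcp_rot: [-0.691, 0.723, 0.0, 0.0]
wrist_force: [-0.7, 0.4, 0.9]
width: 0.0855
grasp_force: 0.0
```

Request:
move_arm(
  moves=[
    [[1,0,0,-0.09,0],[1,0,0,-0.09,0],[1,0,0,0,-0.047],[1,0,0,0,-0.047],[1,0,0,0,-0.047]],
  ],
)

```text
time_s: 29.2
eef_pos: [0.6116, 0.0196, 0.1655]
tcp_rot: [0.834, -0.551, -0.0, -0.0]
wrist_force: [-0.3, 0.3, -0.4]
width: 0.0855
grasp_force: 0.0
```

Request:
move_arm(
  moves=[
    [[1,0,0,0,-0.047],[1,0,0,0,-0.047],[1,0,0,0,-0.047],[1,0,0,0,0]],
  ],
)

```text
time_s: 29.6
eef_pos: [0.6116, 0.0195, 0.1652]
tcp_rot: [0.934, -0.357, -0.0, -0.0]
wrist_force: [-0.4, 0.2, -1.0]
width: 0.0855
grasp_force: 0.0
```

```bash
python3 t.py; python3 -c "
from h import *
show(2,.0945)"
```

```text
t 29.6 yaw -0.7297 q6 0.482 Tz 0.048 F [-0.4  0.2 -1. ] pos [0.6116 0.0195 0.1652] w 0.0855 tau1,6 [0.005 1.575]
29.6 [ 0.3588  0.0705  0.0575 -0.0001 -1.5579  0.4824] [0.6116 0.0195 0.1652] [ 0.9342 -0.3568 -0.0001 -0.    ] [-0.427   0.2472 -0.9532] [ 0.0198 -0.0158  0.0482]
2 0.0945 [-0.1919  0.1825  0.1768]
```

Request:
move_arm(
  moves=[
    [[1,-0.064,0.0608,0,0],[1,-0.064,0.0608,0,0],[1,-0.064,0.0608,0,0],[1,0,0,0,0]],
  ],
)

```text
time_s: 30.0
eef_pos: [0.5035, 0.0163, 0.1665]
tcp_rot: [0.933, -0.359, 0.001, -0.001]
wrist_force: [0.9, 0.5, 1.2]
width: 0.0852
grasp_force: 0.0
```

Request:
move_arm(
  moves=[
    [[1,0,0,0.06,0],[1,0,0,0.06,0],[1,0,0,0.06,0],[1,0,0,0,0],[0,0,0,0,0]],
  ],
)

```text
time_s: 30.5
eef_pos: [0.506, 0.0162, 0.0939]
tcp_rot: [0.934, -0.358, 0.0, 0.0]
wrist_force: [-0.1, -0.8, 0.4]
width: 0.0733
grasp_force: 0.0
```

Request:
move_arm(
  moves=[
    [[0,0,0,0,0],[0,0,0,0,0],[0,0,0,0,0],[0,0,0,0,0]],
  ],
)

```text
time_s: 30.9
eef_pos: [0.5055, 0.0152, 0.0956]
tcp_rot: [0.934, -0.358, 0.0, 0.001]
wrist_force: [-6.6, -2.6, 6.4]
width: 0.0376
grasp_force: 100.0
```

```bash
python3 t.py
```

```text
t 30.9 yaw -0.7317 q6 0.408 Tz -0.041 F [-6.6 -2.6  6.4] pos [0.5055 0.0152 0.0956] w 0.0376 tau1,6 [1.619 0.014]
```

Request:
move_arm(
  moves=[
    [[0,0,0,0,0.047],[0,0,0,0,0.047],[0,0,0,0,0.047],[0,0,0,0,0.047],[0,0,0,0,0.035]],
  ],
)

```text
time_s: 31.4
eef_pos: [0.5056, 0.0152, 0.0957]
tcp_rot: [0.753, -0.658, 0.001, 0.001]
wrist_force: [-5.0, -4.2, 7.3]
width: 0.0371
grasp_force: 100.5
```

Request:
move_arm(
  moves=[
    [[0,0,0,0,0],[0,0,0,0,0]],
  ],
)

```text
time_s: 31.6
eef_pos: [0.5056, 0.0152, 0.0956]
tcp_rot: [0.755, -0.656, 0.001, 0.001]
wrist_force: [-5.3, -5.0, 7.2]
width: 0.0375
grasp_force: 100.6
```

```bash
python3 t.py
```

```text
t 31.6 yaw -1.4306 q6 -0.291 Tz 0.864 F [-5.3 -5.   7.2] pos [0.5056 0.0152 0.0956] w 0.0375 tau1,6 [ 0.926 -0.992]
```

Request:
move_arm(
  moves=[
    [[0,0,0,0,0.035],[0,0,0,0,0.025],[0,0,0,0,0],[0,0,0,0,0]],
  ],
)

```text
time_s: 32.0
eef_pos: [0.5056, 0.0152, 0.0956]
tcp_rot: [-0.69, 0.724, -0.001, -0.001]
wrist_force: [-5.0, -3.9, 6.1]
width: 0.0372
grasp_force: 100.6
```

```bash
python3 t.py
```

```text
t 32.0 yaw -1.6189 q6 -0.479 Tz 1.022 F [-5.  -3.9  6.1] pos [0.5056 0.0152 0.0956] w 0.0372 tau1,6 [ 0.876 -1.08 ]
```

Good. Knob_2 reads 1.02 N m. Knob_4 next.

Request:
move_arm(
  moves=[
    [[1,0,0,0,0],[1,0,0,0,0],[1,0,0,0,0],[1,0,0,0,0],[1,0,0,0,0]],
  ],
)

```text
time_s: 32.5
eef_pos: [0.5057, 0.0165, 0.0933]
tcp_rot: [-0.689, 0.724, 0.0, 0.0]
wrist_force: [-0.1, -0.3, 0.2]
width: 0.0855
grasp_force: 0.0
```

Request:
move_arm(
  moves=[
    [[1,0,0,-0.09,0],[1,0,0,-0.09,0],[1,0,0,0,-0.047],[1,0,0,0,-0.047],[1,0,0,0,-0.047]],
  ],
)

```text
time_s: 33.0
eef_pos: [0.5058, 0.0166, 0.1655]
tcp_rot: [0.833, -0.553, 0.0, -0.0]
wrist_force: [0.3, 0.4, 0.5]
width: 0.0854
grasp_force: 0.0
```

Request:
move_arm(
  moves=[
    [[1,0,0,0,-0.047],[1,0,0,0,-0.047],[1,0,0,0,-0.047],[1,0,0,0,0]],
  ],
)

```text
time_s: 33.4
eef_pos: [0.5057, 0.0165, 0.1653]
tcp_rot: [0.934, -0.358, -0.0, -0.0]
wrist_force: [-0.2, 0.9, 0.6]
width: 0.0854
grasp_force: 0.0
```

```bash
python3 t.py; python3 -c "
from h import *
show(4,.0945)"
```

```text
t 33.4 yaw -0.7328 q6 0.407 Tz -0.003 F [-0.2  0.9  0.6] pos [0.5057 0.0165 0.1653] w 0.0854 tau1,6 [0.004 1.575]
33.4 [ 0.4313 -0.2145 -0.2126 -0.0001 -1.5727  0.4067] [0.5057 0.0165 0.1653] [ 0.9336 -0.3583 -0.0001 -0.    ] [-0.1977  0.8944  0.6134] [-0.0272 -0.0463 -0.0026]
4 0.0945 [ 0.0081 -0.3744  0.1769]
```

Request:
move_arm(
  moves=[
    [[1,0.002,-0.0936,0,0],[1,0.002,-0.0936,0,0],[1,0.002,-0.0936,0,0],[1,0.002,-0.0936,0,0],[1,0,0,0,0]],
  ],
)

```text
time_s: 33.9
eef_pos: [0.6095, 0.128, 0.1622]
tcp_rot: [0.933, -0.36, -0.002, 0.001]
wrist_force: [-1.0, -0.4, -0.8]
width: 0.0854
grasp_force: 0.0
```

Request:
move_arm(
  moves=[
    [[1,0,0,0.06,0],[1,0,0,0.06,0],[1,0,0,0.06,0],[1,0,0,0,0],[0,0,0,0,0]],
  ],
)

```text
time_s: 34.4
eef_pos: [0.6084, 0.1251, 0.094]
tcp_rot: [0.933, -0.36, 0.0, 0.0]
wrist_force: [-0.1, -0.2, 1.0]
width: 0.0731
grasp_force: 0.0
```

Request:
move_arm(
  moves=[
    [[0,0,0,0,0],[0,0,0,0,0],[0,0,0,0,0],[0,0,0,0,0]],
  ],
)

```text
time_s: 34.8
eef_pos: [0.6082, 0.1245, 0.0959]
tcp_rot: [0.933, -0.359, 0.001, 0.0]
wrist_force: [-6.1, -3.0, 7.2]
width: 0.0371
grasp_force: 100.4
```

```bash
python3 t.py
```

```text
t 34.8 yaw -0.7347 q6 0.311 Tz -0.04 F [-6.1 -3.   7.2] pos [0.6082 0.1245 0.0959] w 0.0371 tau1,6 [1.08  0.013]
```

Request:
move_arm(
  moves=[
    [[0,0,0,0,0.047],[0,0,0,0,0.047],[0,0,0,0,0.047],[0,0,0,0,0.047],[0,0,0,0,0.035]],
  ],
)

```text
time_s: 35.3
eef_pos: [0.6085, 0.1246, 0.0959]
tcp_rot: [0.752, -0.659, 0.001, 0.0]
wrist_force: [-4.2, -3.0, 6.4]
width: 0.0375
grasp_force: 100.9
```

Request:
move_arm(
  moves=[
    [[0,0,0,0,0],[0,0,0,0,0]],
  ],
)

```text
time_s: 35.5
eef_pos: [0.6085, 0.1245, 0.0959]
tcp_rot: [0.754, -0.657, 0.001, 0.0]
wrist_force: [-4.7, -3.2, 6.3]
width: 0.0379
grasp_force: 101.0
```

```bash
python3 t.py
```

```text
t 35.5 yaw -1.4337 q6 -0.388 Tz 0.881 F [-4.7 -3.2  6.3] pos [0.6085 0.1245 0.0959] w 0.0379 tau1,6 [ 0.522 -0.991]
```

Request:
move_arm(
  moves=[
    [[0,0,0,0,0.035],[0,0,0,0,0.025],[0,0,0,0,0],[0,0,0,0,0]],
  ],
)

```text
time_s: 35.9
eef_pos: [0.6085, 0.1245, 0.0959]
tcp_rot: [-0.689, 0.725, -0.001, -0.0]
wrist_force: [-5.0, -2.8, 5.8]
width: 0.0372
grasp_force: 101.0
```

```bash
python3 t.py
```

```text
t 35.9 yaw -1.6219 q6 -0.576 Tz 0.994 F [-5.  -2.8  5.8] pos [0.6085 0.1245 0.0959] w 0.0372 tau1,6 [ 0.517 -1.08 ]
```

Request:
move_arm(
  moves=[
    [[1,0,0,0,0],[1,0,0,0,0],[1,0,0,0,0],[1,0,0,0,0],[1,0,0,0,0]],
  ],
)

```text
time_s: 36.4
eef_pos: [0.6084, 0.1255, 0.0932]
tcp_rot: [-0.688, 0.725, 0.0, 0.0]
wrist_force: [0.5, 1.4, 0.1]
width: 0.0856
grasp_force: 0.0
```

Request:
move_arm(
  moves=[
    [[1,0,0,-0.09,0],[1,0,0,-0.09,0],[1,0,0,-0.09,0],[1,0,0,0,0],[1,0,0,0,0]],
  ],
)

```text
time_s: 36.9
eef_pos: [0.6088, 0.1258, 0.2023]
tcp_rot: [-0.688, 0.725, -0.0, 0.001]
wrist_force: [-0.2, 0.0, -1.3]
width: 0.0851
grasp_force: 0.0
```

```bash
python3 t.py; python3 -c "
from h import *
p,d=arm.camera('side'); cv2.imwrite('pics/end.png',p[:,:,::-1])
"
```

```text
t 36.9 yaw -1.6231 q6 -0.578 Tz 0.032 F [-0.2  0.  -1.3] pos [0.6088 0.1258 0.2023] w 0.0851 tau1,6 [-0.105 -0.   ]
```

View pics/end.png

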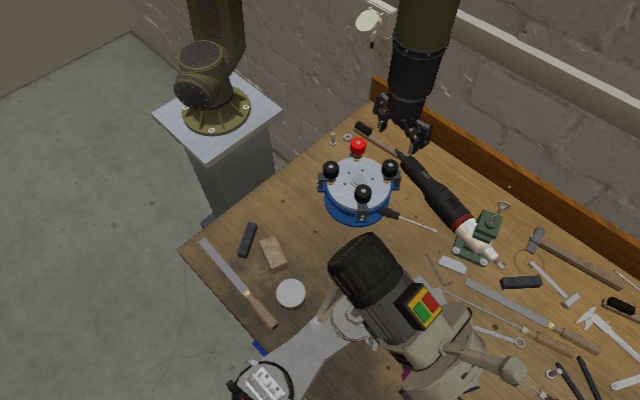

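The gripper is clear of the knobs at (405,130), the cover is in place at (360,180), and the other things on the bench have not moved. I'm handing the job in.

```bash
python3 -c "
from rig import arm
print(arm.close_job())"
```

```text
the job is handed in; nothing more can be done
None
```

I handed the job in at about 37 s: all four knobs were tightened crisscross in two passes, snug at about 0.75–0.8 N m and then tight at about 1.0 N m (wrist-torque readings 0.98–1.02, noise up to about 0.08), and the gripper was clear with nothing else on the bench moved; the hand-in call returned no verdict.

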